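# Stock the spice caddy in order of height

## Robot

A 6-joint arm with a two-finger parallel gripper is mounted at the origin on a cart in front of the work surface, level with it; the furniture and walls round the work are solid. World frame = base frame: x ahead of the robot, y to its left, z up, the work surface at z = 0. Lengths are in m, angles in degrees, forces in N, time in s.
With the tool pointing down it reaches from about 0.25 to 0.725 m from the base axis. Payload 9.7 kg.
Tool frame: the origin (TCP) lies at the centre of the arm's flange, where the gripper is bolted on; the fingertips stand 173 mm ahead of it and the grasp point (between the pads) lies 155 mm ahead of it; z points along the fingers, y is the line along which they close (so a half turn about z gives the same grasp; the last joint's range is limited). The gripper opens to 85 mm and grips with 20 to 120 N. Pads are 22 mm wide; open, the fingers measure 114 mm over their backs; the gripper's body (76 mm by 85 mm) begins 54 mm behind the grasp point. The pads swing forward as they close: fully open they stand 13 mm farther back than shut.
Start: joints at [0, 4.979, 10.078, 95.1, 0, 90], TCP at [0.55, 0, 0.405] pointing down, gripper open.
Joint ranges: [-179.16, 179.16], [-48.56, 103.87], [-65.8, 70.77], [-126.05, 130.52], [-82.76, 87.17], [-180, 180]. Speed limits (degrees/s): [127.2, 127.2, 147.25, 180, 180, 180].

## Interface

Orientations are given as [roll, pitch, yaw] about the fixed x, y, z axes, in that order (R = Rz(yaw) Ry(pitch) Rx(roll)).
In Python, from workcell import monitor, camera, get_calibration, bot gives the robot as it stands.
- The arm moves only by the tool carry_out, never from a script. Its argument "targets" is text: rows parted by semicolons, each of 7 numbers parted by spaces: the shift along the tool's x, y, z in units of 0.04 m (1.0 is 0.04 m), then the turn, a rotation vector about the tool's x, y, z in units of 0.1 rad (1.0 is 0.1 rad), then the opening, from -1 (shut) to 1 (fully open), so that 0 is half open. A call has exactly 8 rows; each row shifts and turns the commanded pose from where the row before left it, along the tool's axes as they then stand; what a row does not reach is not made up. A row lasts 1/12 s, in which the tool goes at most 41.7 mm and 7.16 degrees, less where a joint would pass 70% of its speed; a pose out of reach is approached as far as the arm can. A call with a number of a shift or a turn outside -1 to 1 is refused whole. A call with a gripper value outside its range is refused whole. The fingers move at their own pace and stop on an object; "newtons" is the grip in N (left out, the last holds). Time passes only in rows, so rows that do not move let the fingers close, or fill a call up. It gives the time, the measured TCP pose, the force, the opening and the grip force at its end, in the units of the state.
- monitor.get_obs(): the state, without advancing time (a new reading comes with each control period).
- camera(name): name is "scene" or "side" or "wrist"; returns the picture (420x560x3 uint8, red, green, blue); there is no depth.
- get_calibration(name): a dict with "fx", "fy", "cx", "cy" (pixels), "view" (4x4, takes a point from world to camera coordinates). Camera axes: x right, y down, z forward; pixel columns grow to the right and rows downward; lengths in m; the calibration is good to about 2 mm. A picture is of the moment at which its call begins: read the wrist's pose just before it. get_calibration takes no time and is no camera call; for the wrist camera it gives the pose at the moment of the call.
- bot.job_done(): hands the job in; it is judged then, once.
The state is a dict: "time": time; "q": joint angles; "qd": joint speeds; "joint_efforts": joint torques, N m; "ee_pos": TCP position; "tcp_rot": TCP orientation; "wrist_force": force on the tool from outside, world axes, zero at the start; "torque": the same for the moment, N m; "opening": finger opening in m; "grasp_force": force on a finger pad.
Only numpy, scipy, OpenCV 4.12 (cv2) and the standard library are available. Lean on these libraries where they do the work, as an engineer would, in place of code of your own. Each camera call takes 0.05 s, during which the arm holds its last target. There are 200 camera calls.

## Task

Stock the dark wooden spice caddy for cooking: stand the pepper mill and the three narrow spice jars upright in its four pockets, one in each, in order of height - the mill next to the tall end with the carrying bar, then the tall jar, the medium jar, and the small jar at the low end. Set each one down gently, never letting it drop. Leave the three wide jars standing where they are; they do not belong in the caddy.

Things in the scene. Friction and masses are not known exactly. Their poses are not given: they have to be found in the camera images.
- caddy: Dark wooden row of 4 square pockets, fixed; 82 mm (x) by 323 mm (y). Origin: underside, mid row; z up. Pocket centres: x 0, y +115.5, +38.5, -38.5, -115.5 mm; 72 mm inside, floor 6 mm and 5 mm walls 28 mm above the worktop. +y (robot's left, yaw within 7 deg) is the tall end: 10 mm board at y +160.5, 62 mm high, two posts and a carrying bar, top 105 mm. The -y end is low.
- pepper_mill: Turned dark-brown wooden pepper mill, 150 mm tall, at most 58 mm wide, about 180 g; a small metal knob on top; the head does not turn. Grip it 100 mm up (about 55 mm wide), or by the 49 mm head 124 mm up. Origin: centre of its underside, z up. Belongs at caddy y = +115.5 mm, by the tall end. A wall cabinet hangs 0.52 m above the worktop behind the caddy (from x about 0.65 m): keep lifts low there.
- jar_tall: Round screw-lid narrow spice jar, 56 mm wide, 120 mm tall (straight body to 98 mm, then a fixed lid about 3 mm narrower), bright red lid, pale contents seen through the glass; about 200 g. Origin: centre of its underside, z up. Belongs in the pocket at caddy y = +38.5 mm.
- jar_medium: Round screw-lid narrow spice jar, 48 mm wide, 88 mm tall (straight body to 73 mm, then a fixed lid about 3 mm narrower), white lid, pale contents; about 140 g. Origin: centre of its underside, z up. Belongs in the pocket at caddy y = -38.5 mm.
- jar_small: Round screw-lid narrow spice jar, 42 mm wide, 70 mm tall (straight body to 55 mm, then a fixed lid about 3 mm narrower), black lid, brown contents; about 100 g. Origin: centre of its underside, z up. The smallest of all. Belongs in the pocket at caddy y = -115.5 mm, at the low end.
- wide_jar_tall: Round screw-lid wide jar, 66 mm wide, 135 mm tall (straight body to 109 mm, then a fixed lid about 3 mm narrower), red all over; about 360 g. Origin: centre of its underside, z up. A look-alike that does not belong: leave it standing where it is.
- wide_jar_low: Round screw-lid wide jar, 68 mm wide, 85 mm tall (straight body to 70 mm, then a fixed lid about 3 mm narrower), light-brown lid and contents; about 300 g. Origin: centre of its underside, z up. A look-alike that does not belong: leave it standing where it is.
- wide_jar_mid: Round screw-lid wide jar, 72 mm wide, 115 mm tall (straight body to 94 mm, then a fixed lid about 3 mm narrower), yellow all over; about 380 g. Origin: centre of its underside, z up. A look-alike that does not belong: leave it standing where it is.
Not all that is in view belongs to the job. Leave any purple look-alike of the jar_tall alone.

How it is judged (in metres and radians):
At the end, for the whole second after the job is handed in: The mill, tall, medium and small jar stand upright (within 7 degrees) on the floors of the caddy's pockets in that order from the tall end, each within 22 mm of its pocket's centre along both caddy axes, at rest; the three wide jars stand upright within 20 mm of where they started (x of pepper_mill in the frame of caddy between -0.022 and 0.022 m and y of pepper_mill in the frame of caddy between 0.0935 and 0.1375 m and z of pepper_mill in the frame of caddy between 0.002 and 0.014 m and angle between each of pepper_mill, jar_tall, jar_medium, jar_small, wide_jar_tall, wide_jar_low, wide_jar_mid's own z axis and vertical below 0.12 rad and linear speed of each of pepper_mill, jar_tall, jar_medium, jar_small, wide_jar_tall, wide_jar_low, wide_jar_mid below 0.02 m/s and angular speed of each of pepper_mill, jar_tall, jar_medium, jar_small below 0.2 rad/s and x of jar_tall in the frame of caddy between -0.022 and 0.022 m and y of jar_tall in the frame of caddy between 0.0165 and 0.0605 m and z of jar_tall in the frame of caddy between 0.002 and 0.014 m and x of jar_medium in the frame of caddy between -0.022 and 0.022 m and y of jar_medium in the frame of caddy between -0.0605 and -0.0165 m and z of jar_medium in the frame of caddy between 0.002 and 0.014 m and x of jar_small in the frame of caddy between -0.022 and 0.022 m and y of jar_small in the frame of caddy between -0.1375 and -0.0935 m and z of jar_small in the frame of caddy between 0.002 and 0.014 m and distance of each of wide_jar_tall, wide_jar_low, wide_jar_mid from where it was at the start of the episode below 0.02 m); the robot touches nothing.
It fails at once if the mill or a spice jar is dropped: it falls freely, touching nothing, faster than 0.6 m/s (a fall of about 18 mm) ((contact force between pepper_mill and anything else below 0.02 N and linear speed of pepper_mill above 0.6 m/s) or (contact force between jar_tall and anything else below 0.02 N and linear speed of jar_tall above 0.6 m/s) or (contact force between jar_medium and anything else below 0.02 N and linear speed of jar_medium above 0.6 m/s) or (contact force between jar_small and anything else below 0.02 N and linear speed of jar_small above 0.6 m/s)).
It fails at once if a wide jar is moved more than 20 mm from its start (distance of any of wide_jar_tall, wide_jar_low, wide_jar_mid from where it was at the start of the episode above 0.02 m).
It fails at once if a wide jar is tipped over by more than 0.5 rad (angle between any of wide_jar_tall, wide_jar_low, wide_jar_mid's own z axis and vertical above 0.5 rad).
It also fails if it takes over 112 s, if anything falls off the work surface, if the arm or the gripper's body presses on something with over 40 N, if the wrist force passes 120 N, or if a joint passes its speed limit or range.

## Working session

There is one attempt and no reset: what is moved stays moved. The work goes in short steps, Python scripts to look and compute and a tool call to move; the robot and the scene stay as the last step left them, time stands still between calls to the robot, and variables do not carry over. Pictures are saved under pics/ and viewed, at most 14 in all, crops included, and the job is handed in when it is done.

Besides the shell and the picture viewer there is one more tool, called after ">>>" by a JSON object that holds its "fn" and its "kwargs". carry_out: Moves the arm, as the interface text tells. Shifts and turns lie within -1 to 1; 1 stands for 0.04 m of shift or 0.1 rad of turn. Its arguments: {"type":"object","properties":{"targets":{"type":"string"},"newtons":{"type":"number"}},"required":["targets"]}

```bash
mkdir -p pics
python3 - <<'E'
from workcell import monitor, camera, get_calibration
import cv2,numpy as np
o=monitor.get_obs();print(o)
for n in("scene","side","wrist"):
    c=get_calibration(n);print(n,c["fx"],c["cx"],c["cy"],np.round(c["view"],4).tolist())
    cv2.imwrite(f"pics/{n}0.png",cv2.resize(camera(n)[:,:,::-1],(800,600),interpolation=cv2.INTER_CUBIC))
E
```

```text
{'time': 0.0, 'q': array([-5.17048317e-04,  5.00981712e+00,  1.00341290e+01,  9.50979250e+01,
        8.56796981e-04,  9.00008173e+01]), 'qd': array([-0.07472592, -0.01834092,  0.10044735, -0.07429631,  0.03140934,
       -0.04072234]), 'joint_efforts': array([ 7.68234549e-04, -5.20392072e+01,  4.64802504e+01,  1.63646933e-02,
        2.23589603e-05, -6.77332673e-05]), 'ee_pos': array([ 5.50002050e-01, -3.29446764e-06,  4.03992311e-01]), 'tcp_rot': array([-1.79926387e+02, -8.55746254e-04,  8.99986646e+01]), 'wrist_force': array([ 0.22719441, -0.37455122,  0.30470392]), 'torque': array([0.01411046, 0.01107343, 0.02923041]), 'grasp_force': 0.0, 'opening': 0.08552933057547095}
scene 511.71320084090326 280.9661774227277 208.05370393568006 [[-0.81, -0.5864, -0.0053, 0.4208], [-0.2412, 0.3414, -0.9085, 0.1497], [0.5346, -0.7346, -0.4179, 1.1371], [0.0, 0.0, 0.0, 1.0]]
side 544.5029710147012 284.2331923040466 207.9383549751088 [[0.9985, 0.0528, 0.0157, -0.4887], [0.0475, -0.6802, -0.7315, 0.0435], [-0.0279, 0.7312, -0.6816, 1.6185], [0.0, 0.0, 0.0, 1.0]]
wrist 343.1118767916143 275.6824196526634 207.7926786919658 [[1.0, -0.0002, -0.0015, -0.5488], [0.0002, -0.9635, 0.2677, -0.035], [-0.0015, -0.2677, -0.9635, 0.3779], [0.0, 0.0, 0.0, 1.0]]
```

View pics/scene0.png

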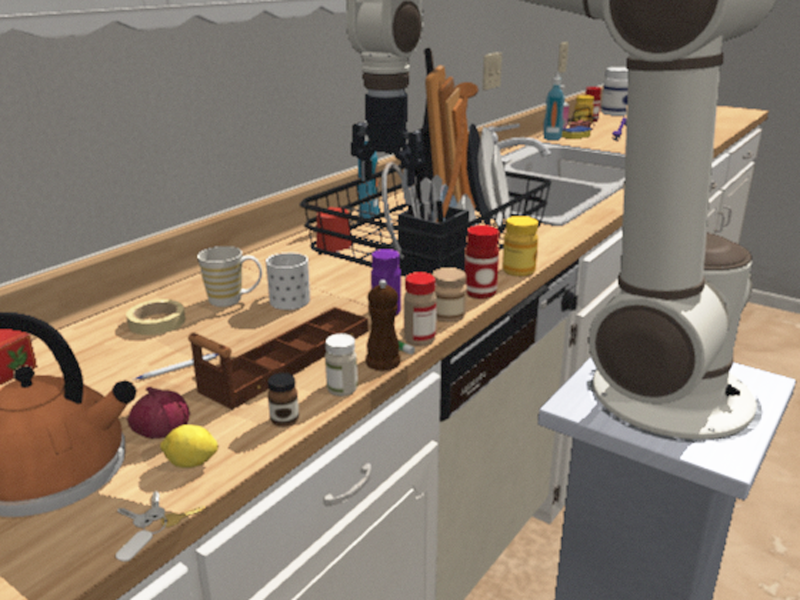

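View pics/side0.png

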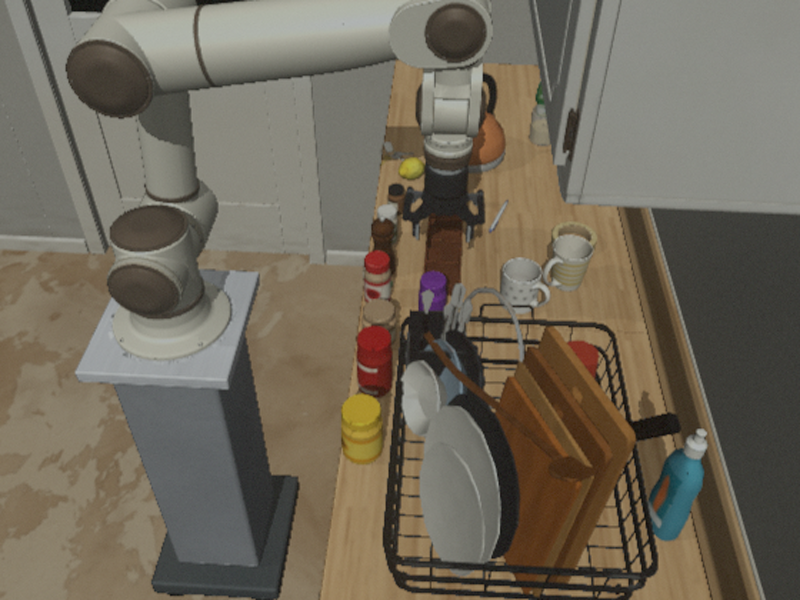

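View pics/wrist0.png

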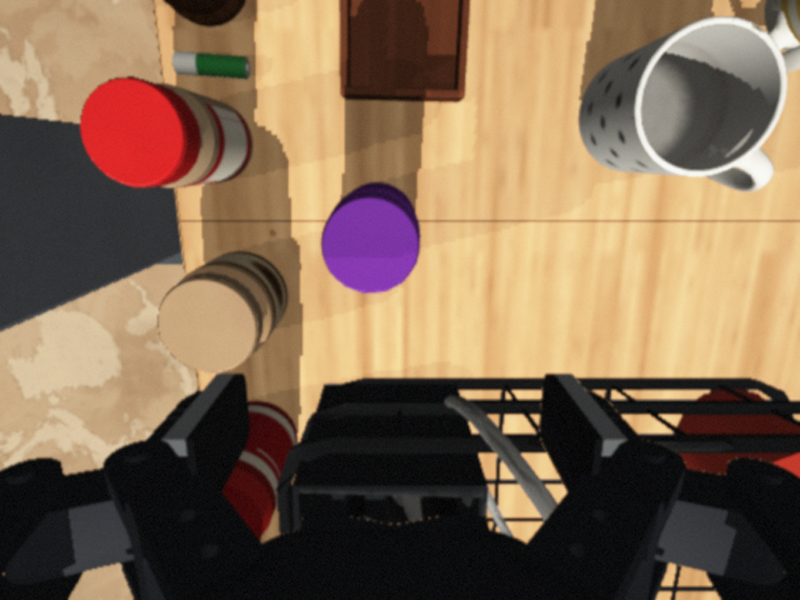

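The scene view shows the row along the front edge: small jar lid (282,380), medium (341,340), mill knob (382,283), tall jar (421,277), then the wide jars. The caddy lies behind the row, with its bar end on the left. The side view has matching lids at small (396,189), medium (388,213), mill (383,222) and tall (377,258). The wrist view shows the tall jar lid at (140,132), the purple jar at (370,238) and the caddy's low end at (345–465,98).

```bash
cat > h.py <<'E'
import numpy as np, json
from workcell import get_calibration
def ray(c,px,s=560/800,):
    if isinstance(c,str): c=get_calibration(c)
    V=np.array(c["view"]);R=V[:3,:3];o=-R.T@V[:3,3]
    u,v=np.array(px)*s
    d=R.T@np.array([(u-c["cx"])/c["fx"],(v-c["cy"])/c["fy"],1]);return o,d/np.linalg.norm(d)
def onz(c,px,z,s=.7):
    o,d=ray(c,px,s);return o+d*(z-o[2])/d[2]
def tri(rays):
    A=sum(np.eye(3)-np.outer(d,d) for o,d in rays);b=sum((np.eye(3)-np.outer(d,d))@o for o,d in rays)
    p=np.linalg.solve(A,b);return p,max(np.linalg.norm(np.cross(p-o,d)) for o,d in rays)
def proj(c,P,s=.7):
    V=np.array(c["view"]);p=V[:3,:3]@np.array(P)+V[:3,3];return np.round(np.array([c["fx"]*p[0]/p[2]+c["cx"],c["fy"]*p[1]/p[2]+c["cy"]])/s,1)
E
python3 - <<'E'
from h import *
for n,a,b,z in [("mill",(382,283),(383,222),.15),("tall",(421,277),(377,258),.12),("med",(341,340),(388,213),.088),("small",(282,380),(396,189),.07),("wlow",(449,273),(379,305),.085),("wtall",(483,231),(374,338),.135),("wmid",(521,223),(361,405),.115),("purple",(386,255),(432,280),.12)]:
    p,e=tri([ray("scene",a),ray("side",b)]);print(n,p.round(3),round(e,4),onz("scene",a,z).round(3))
print(onz("wrist",(140,132),.12),onz("wrist",(370,238),.12),onz("wrist",(210,325),.085),[onz("wrist",p,.028) for p in((343,97),(463,100))])
print(onz("scene",(196,340),.062),onz("scene",(235,352),.062),onz("scene",(368,318),.028))
E
```

```text
mill [0.43  0.175 0.141] 0.0006 [0.419 0.19  0.15 ]
tall [0.423 0.078 0.121] 0.002 [0.421 0.077 0.12 ]
med [0.431 0.281 0.084] 0.0013 [0.425 0.287 0.088]
small [0.442 0.4   0.067] 0.001 [0.438 0.404 0.07 ]
wlow [ 0.434 -0.027  0.09 ] 0.0031 [ 0.436 -0.037  0.085]
wtall [ 0.437 -0.158  0.133] 0.0012 [ 0.432 -0.152  0.135]
wmid [ 0.425 -0.296  0.113] 0.0019 [ 0.42  -0.29   0.115]
purple [0.537 0.024 0.118] 0.0006 [0.533 0.029 0.12 ]
[0.42475287 0.08090706 0.12      ] [0.53671192 0.02876977 0.12      ] [ 0.43511922 -0.0307051   0.085     ] [array([0.51561198, 0.10758989, 0.028     ]), array([0.5943585 , 0.10572663, 0.028     ])]
[0.64753283 0.38520277 0.062     ] [0.56633558 0.37622754 0.062     ] [0.51453724 0.10936062 0.028     ]
```

>>> {"fn": "carry_out", "kwargs": {"targets": "0.6 -0.3 0 0 0 0 1; 0.9 -0.5 0 0 0 0 1; 0.9 -0.5 0 0 0 0 1; 0.9 -0.2 0 0 0 0 1; 0.7 0 0 0 0 0 1; 0 0 0 0 0 0 1; 0 0 0 0 0 0 1; 0 0 0 0 0 0 1"}}

```text
time: 0.82
ee_pos: [0.49, 0.1599, 0.4044]
tcp_rot: [-180.0, 0.0, 90.0]
wrist_force: [0.1, 0.1, 0.7]
opening: 0.0849
grasp_force: 0.0
```

Run:
```python
from workcell import camera, get_calibration
import cv2,pickle
pickle.dump(get_calibration("wrist"),open("w1.pkl","wb"))
cv2.imwrite("pics/w1.png",cv2.resize(camera("wrist")[:,:,::-1],(800,600),interpolation=cv2.INTER_CUBIC))
```

```text
(no output)
```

View pics/w1.png

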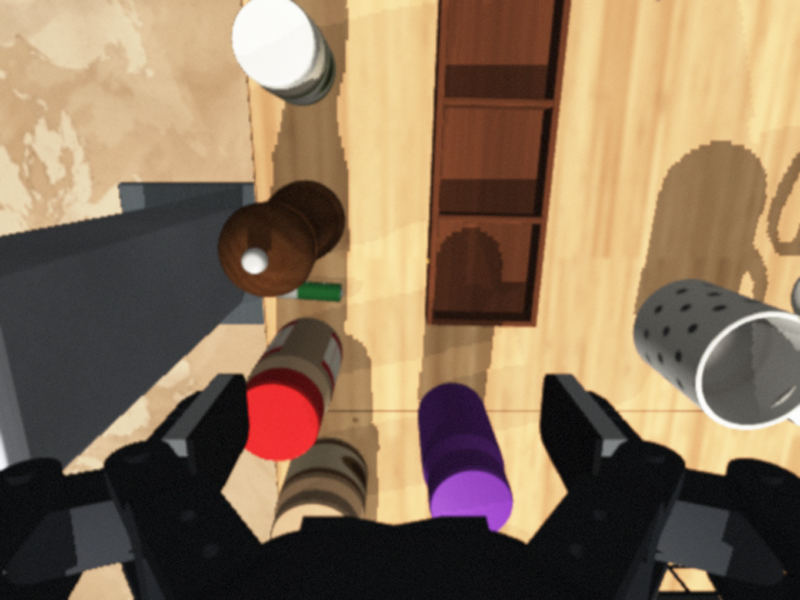

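The wrist view shows the mill knob at (255,261), the medium lid at (275,43) and the tall lid at (282,415). The caddy's low corners are at (427,324) and (536,325), with dividers at rows 217 and 103.

Run:
```python
from h import *
import pickle
c=pickle.load(open("w1.pkl","rb"))
for n,p,z in [("low L",(428,322),.028),("low R",(536,324),.028),("div1L",(437,217),.028),("div1R",(544,217),.028),("div2L",(441,103),.028),("div2R",(553,102),.028),("knob",(255,261),.15),("med",(275,43),.088),("tall",(282,415),.12),("millbase",(310,215),.0)]:
    print(n,onz(c,p,z).round(4))
for n,s,w in [("knob",(382,283),(255,261)),("med",(341,340),(275,43)),("tall",(421,277),(282,415)),("cornL",(368,318),(536,324))]:
    p,e=tri([ray("scene",s),ray(c,w)]);print(n,p.round(4),round(e,4))
```

```text
low L [0.5145 0.1119 0.028 ]
low R [0.5946 0.1104 0.028 ]
div1L [0.5193 0.1891 0.028 ]
div1R [0.5941 0.1892 0.028 ]
div2L [0.5201 0.2637 0.028 ]
div2R [0.5938 0.2643 0.028 ]
knob [0.425  0.1823 0.15  ]
med [0.4264 0.2869 0.088 ]
tall [0.425  0.0863 0.12  ]
millbase [0.4258 0.1875 0.    ]
knob [0.4243 0.182  0.1459] 0.0007
med [0.4259 0.2867 0.0874] 0.0005
tall [0.422  0.0821 0.1193] 0.0041
cornL [ 0.5783  0.0811 -0.0014] 0.0318
```

>>> {"fn": "carry_out", "kwargs": {"targets": "0.6 0 0 0 0 0 1; 0.8 0 0 0 0 0 1; 0.8 0 0 0 0 0 1; 0.8 0 0 0 0 0 1; 0.8 0 0 0 0 0 1; 0.7 0 0 0 0 0 1; 0 0 0 0 0 0 1; 0 0 0 0 0 0 1"}}

```text
time: 1.53
ee_pos: [0.4905, 0.3402, 0.4039]
tcp_rot: [-179.9, 0.1, 90.0]
wrist_force: [0.4, -1.3, 0.5]
opening: 0.0853
grasp_force: 0.0
```

Run:
```python
from workcell import camera, get_calibration
import cv2,pickle
pickle.dump(get_calibration("wrist"),open("w2.pkl","wb"))
cv2.imwrite("pics/w2.png",cv2.resize(camera("wrist")[:,:,::-1],(800,600),interpolation=cv2.INTER_CUBIC))
```

```text
(no output)
```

View pics/w2.png

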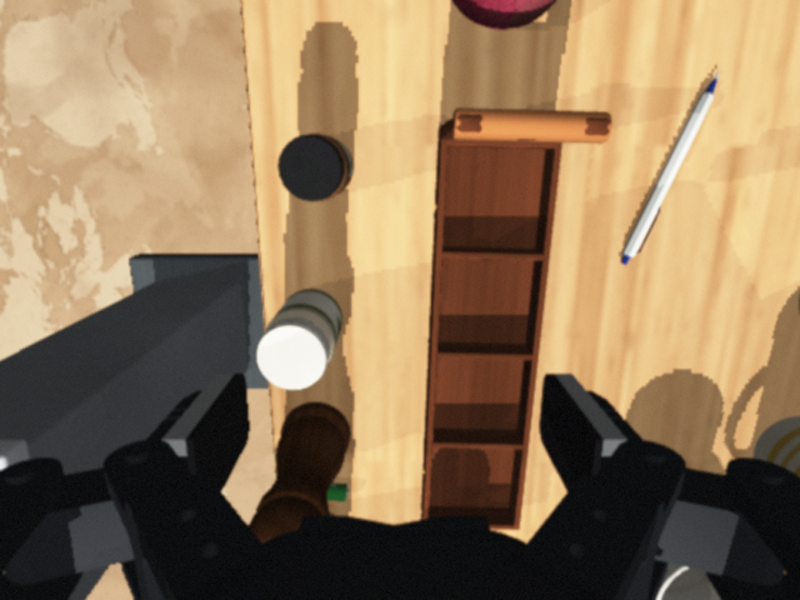

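The wrist view now has the small lid at (313,167) and the medium lid at (295,353). Caddy dividers run at (441,251)–(543,253), (436,352)–(535,353) and (432,441)–(525,444). The bar spans (455,125)–(610,125).

Run:
```python
from h import *
import pickle
c=pickle.load(open("w2.pkl","rb"));c1=pickle.load(open("w1.pkl","rb"))
for n,p,z in [("d3",((437,251),(548,253)),.028),("d2",((433,352),(538,353)),.028),("d1",((430,441),(530,444)),.028),("low",((424,521),(519,527)),.028),("bar",((455,118),(610,118)),.105)]:
    a,b=[onz(c,q,z) for q in p];print(n,a.round(4),b.round(4),((a+b)/2).round(4))
print(onz(c,(313,167),.07),onz(c,(295,353),.088))
print("small",tri([ray("scene",(282,380)),ray(c,(313,167))]),"med",tri([ray(c1,(275,43)),ray(c,(295,353))]))
print("divider2 tri",tri([ray(c1,(441,103)),ray(c,(434,352))]))
```

```text
d3 [0.5201 0.3453 0.028 ] [0.5991 0.3439 0.028 ] [0.5596 0.3446 0.028 ]
d2 [0.5189 0.2684 0.028 ] [0.598  0.2676 0.028 ] [0.5585 0.268  0.028 ]
d1 [0.5182 0.1926 0.028 ] [0.5978 0.1899 0.028 ] [0.558  0.1913 0.028 ]
low [0.5147 0.1169 0.028 ] [0.5945 0.111  0.028 ] [0.5546 0.114  0.028 ]
bar [0.5209 0.4284 0.105 ] [0.6006 0.4284 0.105 ] [0.5608 0.4284 0.105 ]
[0.44123569 0.40357105 0.07      ] [0.42798668 0.29186832 0.088     ]
small (array([0.44022044, 0.4026657 , 0.06831377]), np.float64(0.0011478443434398088)) med (array([0.42545819, 0.28854209, 0.07999249]), np.float64(0.0007687677626886341))
divider2 tri (array([0.52072397, 0.26462465, 0.01877002]), np.float64(0.0002395280921359691))
```

>>> {"fn": "carry_out", "kwargs": {"targets": "0.5 -0.4 0 0 0 0 1; 0.6 -0.45 0 0 0 0 1; 0.47 -0.4 0.4 0 0 0 1; 0 0 0.9 0 0 0 1; 0 0 0.95 0 0 0 1; 0 0 0.95 0 0 0 1; 0 0 0.9 0 0 0 1; 0 0 0.6 0 0 0 1"}}

```text
time: 2.25
ee_pos: [0.44, 0.4004, 0.2134]
tcp_rot: [-179.9, 0.1, 89.9]
wrist_force: [-0.4, 0.1, -0.8]
opening: 0.0852
grasp_force: 0.0
```

>>> {"fn": "carry_out", "kwargs": {"targets": "0 0 0.4 0 0 0 1; 0 0 0 0 0 0 0.5; 0 0 0 0 0 0 -0.2; 0 0 0 0 0 0 -0.6; 0 0 0 0 0 0 -0.6; 0 0 0 0 0 0 -0.6; 0 0 0 0 0 0 -0.6; 0 0 0 0 0 0 -0.6", "newtons": 30}}

```text
time: 2.92
ee_pos: [0.4407, 0.4029, 0.203]
tcp_rot: [179.8, -0.1, 90.0]
wrist_force: [0.2, -2.1, 6.9]
opening: 0.041
grasp_force: 30.9
```

>>> {"fn": "carry_out", "kwargs": {"targets": "0 0 -0.4 0 0 0 -0.6; 0 0 -0.7 0 0 0 -0.6; 0 0.2 -0.7 0 0 0 -0.6; -0.2 0.6 -0.4 0 0 0 -0.6; -0.5 0.7 0 0 0 0 -0.6; -0.7 0.7 0 0 0 0 -0.6; -0.8 0.5 0 0 0 0 -0.6; -0.8 0.18 0 0 0 0 -0.6"}}

```text
time: 3.58
ee_pos: [0.5573, 0.2814, 0.289]
tcp_rot: [179.9, -0.0, 90.0]
wrist_force: [1.0, 0.1, -0.5]
opening: 0.0412
grasp_force: 30.8
```

>>> {"fn": "carry_out", "kwargs": {"targets": "-0.8 0 0 0 0 0 -0.6; -0.8 0 0 0 0 0 -0.6; -0.7 0 0 0 0 0 -0.6; -0.6 0 0 0 0 0 -0.6; -0.39 0 0 0 0 0 -0.6; 0 0 0 0 0 0 -0.6; 0 0 0 0 0 0 -0.6; 0 0 0 0 0 0 -0.6"}}

```text
time: 4.25
ee_pos: [0.5553, 0.1517, 0.2892]
tcp_rot: [180.0, -0.0, 90.0]
wrist_force: [-0.2, 0.4, -1.4]
opening: 0.0413
grasp_force: 30.8
```

```bash
cat > look.py <<'E'
import sys
from workcell import camera, get_calibration, monitor
import cv2,pickle
n=sys.argv[1];cam=sys.argv[2] if len(sys.argv)>2 else "wrist"
o=monitor.get_obs();print(o["ee_pos"],o["time"],o["opening"])
pickle.dump(get_calibration(cam),open(n+".pkl","wb"))
cv2.imwrite(f"pics/{n}.png",cv2.resize(camera(cam)[:,:,::-1],(800,600),interpolation=cv2.INTER_CUBIC))
E
python3 look.py w3
```

```text
[0.55527528 0.15168573 0.28918815] 4.25 0.041278546073990195
```

View pics/w3.png

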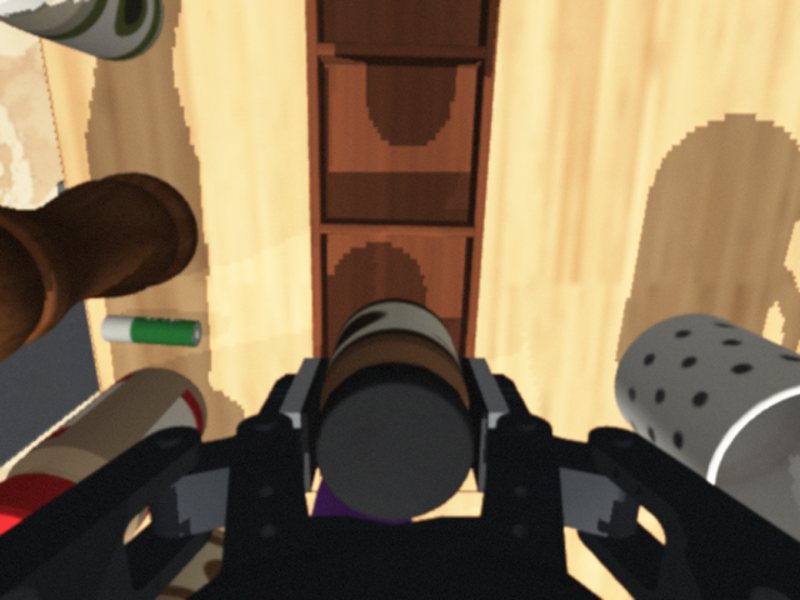

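The jar is held centred, and the caddy walls are at columns 318 and 481 around row 231, with divider tops at rows 231 and 50.

Run:
```python
from h import *
import pickle
c=pickle.load(open("w3.pkl","rb"))
for p in((318,231),(478,231),(313,49),(489,49)): print(onz(c,p,.028).round(4))
```

```text
[0.5193 0.1874 0.028 ]
[0.5943 0.1874 0.028 ]
[0.5204 0.2651 0.028 ]
[0.5955 0.2651 0.028 ]
```

>>> {"fn": "carry_out", "kwargs": {"targets": "-0.04 0 0.4 0 0 0 -0.6; 0 0 0.5 0 0 0 -0.6; 0 0 0.4 0 0 0 -0.6; 0 0 0.3 0 0 0 -0.6; 0 0 0.2 0 0 0 -0.6; 0 0 0.1 0 0 0 -0.6; 0 0 0.03 0 0 0 -0.6; 0 0 0 0 0 0 -0.6"}}

```text
time: 4.97
ee_pos: [0.5553, 0.1498, 0.2119]
tcp_rot: [180.0, -0.0, 90.0]
wrist_force: [-1.2, 0.5, -1.1]
opening: 0.0409
grasp_force: 30.8
```

>>> {"fn": "carry_out", "kwargs": {"targets": "0 0 0.05 0 0 0 -0.6; 0 0 0.04 0 0 0 -0.6; 0 0 0 0 0 0 -0.6; 0 0 0 0 0 0 -0.6; 0 0 0 0 0 0 -0.6; 0 0 0 0 0 0 -0.6; 0 0 0 0 0 0 -0.6; 0 0 0 0 0 0 -0.6"}}

```text
time: 5.63
ee_pos: [0.5555, 0.1496, 0.209]
tcp_rot: [179.9, -0.0, 90.0]
wrist_force: [-0.7, 0.1, 6.4]
opening: 0.0412
grasp_force: 31.2
```

>>> {"fn": "carry_out", "kwargs": {"targets": "0 0 0 0 0 0 0.2; 0 0 0 0 0 0 0.5; 0 0 0 0 0 0 0.8; 0 0 0 0 0 0 1; 0 0 -0.4 0 0 0 1; 0 0 -0.8 0 0 0 1; 0 0 -0.9 0 0 0 1; 0 0 -0.9 0 0 0 1"}}

```text
time: 6.3
ee_pos: [0.5548, 0.1495, 0.3287]
tcp_rot: [-179.9, 0.0, 90.0]
wrist_force: [0.8, -0.1, 0.5]
opening: 0.0855
grasp_force: 0.0
```

>>> {"fn": "carry_out", "kwargs": {"targets": "0.3 -0.2 -0.5 0 0 0 1; 0.6 -0.5 0 0 0 0 1; 0.7 -0.6 0 0 0 0 1; 0.7 -0.7 0 0 0 0 1; 0.7 -0.7 0 0 0 0 1; 0.3 -0.53 0 0 0 0 1; 0.18 0 0 0 0 0 1; 0 0 0 0 0 0 1"}}

```text
time: 6.97
ee_pos: [0.4252, 0.2901, 0.348]
tcp_rot: [180.0, -0.0, 90.2]
wrist_force: [0.8, -0.4, 0.7]
opening: 0.0853
grasp_force: 0.0
```

```bash
python3 look.py w4
```

```text
[0.42518756 0.2901056  0.34803962] 6.9667 0.08533813864537516
```

View pics/w4.png

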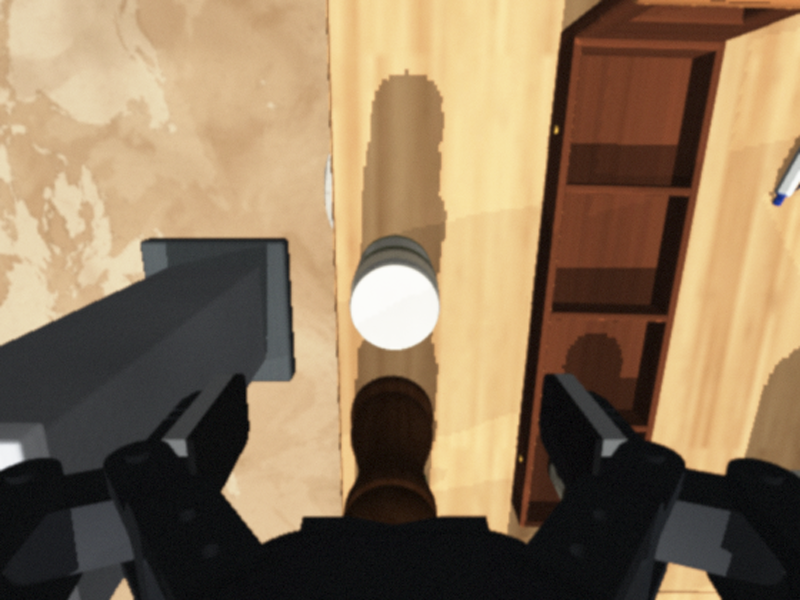

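The medium lid is centred at (395,307), aligned with the fingers.

```bash
python3 -c "
from h import *
import pickle
c=pickle.load(open('w4.pkl','rb'));print(onz(c,(395,307),.088), tri([ray(c,(395,307)),ray(pickle.load(open('w1.pkl','rb')),(275,43))]))"
```

```text
[0.42523091 0.28892957 0.088     ] (array([0.42537447, 0.28772631, 0.08377909]), np.float64(0.00014201374449212246))
```

>>> {"fn": "carry_out", "kwargs": {"targets": "0 0 0.5 0 0 0 1; 0 0 0.9 0 0 0 1; 0 0 0.9 0 0 0 1; 0 0 0.7 0 0 0 1; 0 0 0.4 0 0 0 1; 0 0 0 0 0 0 0.4; 0 0 0 0 0 0 -0.2; 0 0 0 0 0 0 -0.5"}}

```text
time: 7.68
ee_pos: [0.4269, 0.2886, 0.2133]
tcp_rot: [179.9, -0.0, 89.9]
wrist_force: [0.1, -0.1, 0.6]
opening: 0.0515
grasp_force: 0.0
```

>>> {"fn": "carry_out", "kwargs": {"targets": "0 0 0 0 0 0 -0.5; 0 0 0 0 0 0 -0.5; 0 0 0 0 0 0 -0.5; 0 0 0 0 0 0 -0.5; 0 0 0 0 0 0 -0.5; 0 0 0 0 0 0 -0.5; 0 0 -0.2 0 0 0 -0.5; 0 0 -0.4 0 0 0 -0.5"}}

```text
time: 8.35
ee_pos: [0.4255, 0.2885, 0.2351]
tcp_rot: [-179.9, 0.1, 90.0]
wrist_force: [-0.1, 0.7, -1.5]
opening: 0.0474
grasp_force: 31.2
```

>>> {"fn": "carry_out", "kwargs": {"targets": "0 0.2 -0.6 0 0 0 -0.5; 0 0.5 -0.4 0 0 0 -0.5; -0.2 0.7 0 0 0 0 -0.5; -0.4 0.7 0 0 0 0 -0.5; -0.4 0.6 0 0 0 0 -0.5; -0.34 0.4 0 0 0 0 -0.5; -0.2 0.19 0 0 0 0 -0.5; 0 0 0 0 0 0 -0.5"}}

```text
time: 9.02
ee_pos: [0.5587, 0.2258, 0.2759]
tcp_rot: [-180.0, 0.0, 89.9]
wrist_force: [-0.7, -0.0, -2.0]
opening: 0.0472
grasp_force: 31.4
```

>>> {"fn": "carry_out", "kwargs": {"targets": "0 0 0.2 0 0 0 -0.5; 0 0 0.4 0 0 0 -0.5; 0 0 0.35 0 0 0 -0.5; 0 0 0.2 0 0 0 -0.5; 0 0 0.1 0 0 0 -0.5; 0 0 0.1 0 0 0 -0.5; 0 0 0 0 0 0 -0.5; 0 0 0 0 0 0 -0.5"}}

```text
time: 9.68
ee_pos: [0.5575, 0.2275, 0.2224]
tcp_rot: [180.0, -0.0, 90.0]
wrist_force: [-0.2, -0.1, -1.1]
opening: 0.047
grasp_force: 31.4
```

>>> {"fn": "carry_out", "kwargs": {"targets": "0 0 0.05 0 0 0 -0.5; 0 0 0.05 0 0 0 -0.5; 0 0 0 0 0 0 -0.5; 0 0 0 0 0 0 -0.5; 0 0 0 0 0 0 -0.5; 0 0 0 0 0 0 -0.5; 0 0 0 0 0 0 -0.5; 0 0 0 0 0 0 -0.5"}}

```text
time: 10.35
ee_pos: [0.5578, 0.2273, 0.2197]
tcp_rot: [179.9, -0.1, 90.0]
wrist_force: [-2.1, -1.1, 8.0]
opening: 0.0474
grasp_force: 32.1
```

>>> {"fn": "carry_out", "kwargs": {"targets": "0 0 0 0 0 0 0.2; 0 0 0 0 0 0 0.5; 0 0 0 0 0 0 0.8; 0 0 0 0 0 0 1; 0 0 -0.4 0 0 0 1; 0 0 -0.9 0 0 0 1; 0 0 -1 0 0 0 1; -0.2 0 -1 0 0 0 1"}}

```text
time: 11.02
ee_pos: [0.5572, 0.2198, 0.3507]
tcp_rot: [-179.9, 0.0, 90.0]
wrist_force: [1.0, 0.7, 0.1]
opening: 0.0852
grasp_force: 0.0
```

>>> {"fn": "carry_out", "kwargs": {"targets": "-0.7 0 -0.5 0 0 0 1; -0.8 -0.2 0 0 0 0 1; -0.8 -0.5 0 0 0 0 1; -0.6 -0.7 0 0 0 0 1; -0.3 -0.8 0 0 0 0 1; -0.2 -0.7 0 0 0 0 1; 0 -0.45 0 0 0 0 1; 0 0 0 0 0 0 1"}}

```text
time: 11.68
ee_pos: [0.4211, 0.0826, 0.3707]
tcp_rot: [180.0, -0.0, 90.0]
wrist_force: [-0.7, -0.4, 0.3]
opening: 0.0855
grasp_force: 0.0
```

```bash
python3 look.py w5
```

```text
[0.42107564 0.08257259 0.37070003] 11.6833 0.08547160623550665
```

View pics/w5.png

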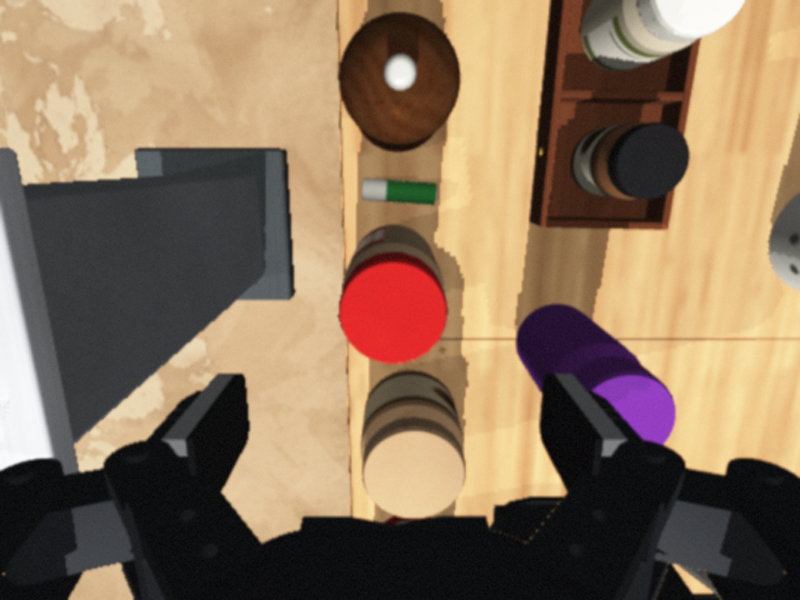

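The small and medium jars stand in their pockets. The tall lid is at (393,309) and the mill knob at (400,72).

```bash
python3 -c "
from h import *
import pickle
L=lambda n:pickle.load(open(n+'.pkl','rb'))
c=L('w5');print(onz(c,(393,309),.12), tri([ray(c,(393,309)),ray(L('w1'),(282,415))]));print(onz(c,(400,72),.148),tri([ray(c,(400,72)),ray(L('w1'),(255,261))]))"
```

```text
[0.42021784 0.08318132 0.12      ] (array([0.42057996, 0.07790997, 0.10407763]), np.float64(0.0005613670532031444))
[0.42289797 0.18068955 0.148     ] (array([0.42307278, 0.18123295, 0.14395286]), np.float64(0.00016424277738430031))
```

>>> {"fn": "carry_out", "kwargs": {"targets": "0 0 0.5 0 0 0 1; 0 0 0.9 0 0 0 1; 0 0 0.9 0 0 0 1; 0 0 0.6 0 0 0 1; 0 0 0.35 0 0 0 1; 0 0 0 0 0 0 0.4; 0 0 0 0 0 0 -0.2; 0 0 0 0 0 0 -0.4", "newtons": 35}}

```text
time: 12.4
ee_pos: [0.4243, 0.0834, 0.241]
tcp_rot: [179.9, -0.0, 90.0]
wrist_force: [0.5, -0.3, -1.6]
opening: 0.0555
grasp_force: 37.0
```

>>> {"fn": "carry_out", "kwargs": {"targets": "0 0 0 0 0 0 -0.4; 0 0 0 0 0 0 -0.4; 0 0 0 0 0 0 -0.4; 0 0 0 0 0 0 -0.4; 0 0 0 0 0 0 -0.4; 0 0 -0.2 0 0 0 -0.4; 0 0 -0.5 0 0 0 -0.4; 0 0 -0.8 0 0 0 -0.4"}}

```text
time: 13.07
ee_pos: [0.4226, 0.083, 0.2983]
tcp_rot: [-179.7, 0.1, 90.0]
wrist_force: [0.8, -0.2, -1.1]
opening: 0.0555
grasp_force: 37.6
```

>>> {"fn": "carry_out", "kwargs": {"targets": "0 0 -0.8 0 0 0 -0.4; 0 0.2 -0.7 0 0 0 -0.4; 0 0.6 -0.4 0 0 0 -0.4; 0.1 0.8 0 0 0 0 -0.4; 0.3 0.8 0 0 0 0 -0.4; 0.5 0.6 0 0 0 0 -0.4; 0.7 0.42 0 0 0 0 -0.4; 0.8 0 0 0 0 0 -0.4"}}

```text
time: 13.73
ee_pos: [0.5628, 0.1795, 0.3747]
tcp_rot: [-179.9, 0.0, 89.9]
wrist_force: [1.7, 0.5, -1.9]
opening: 0.0552
grasp_force: 37.9
```

>>> {"fn": "carry_out", "kwargs": {"targets": "0.8 0 0 0 0 0 -0.4; 0.8 0 0 0 0 0 -0.4; 0.7 0 0 0 0 0 -0.4; 0.5 0 0 0 0 0 -0.4; 0.33 0 0 0 0 0 -0.4; 0 0 0.3 0 0 0 -0.4; 0 0 0.6 0 0 0 -0.4; 0 0 0.6 0 0 0 -0.4"}}

```text
time: 14.4
ee_pos: [0.5605, 0.3045, 0.316]
tcp_rot: [179.9, -0.0, 90.0]
wrist_force: [0.7, 0.4, -0.9]
opening: 0.0554
grasp_force: 37.9
```

```bash
python3 look.py w6
```

```text
[0.56050105 0.30447965 0.31599568] 14.4 0.05539501809867508
```

View pics/w6.png

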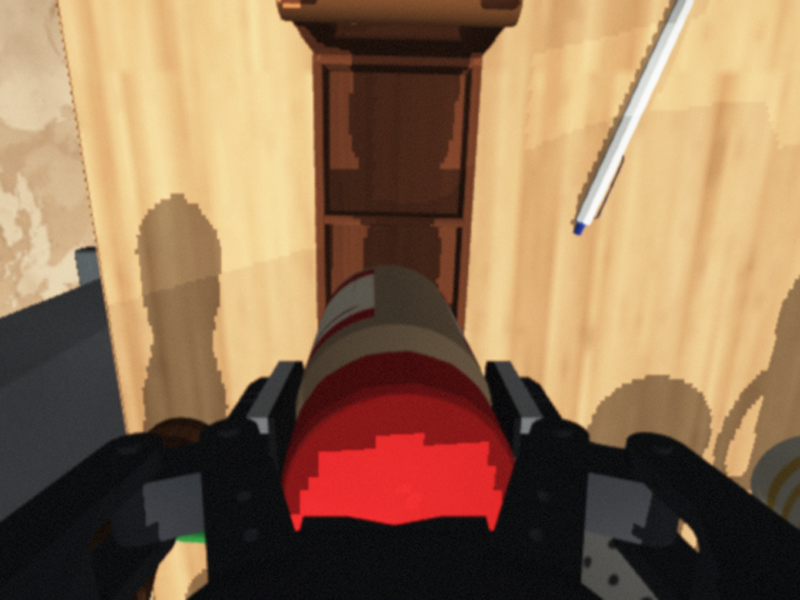

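Divider 3 is at row 219 with outer walls near columns 316 and 470. The pocket is ahead of the jar.

```bash
python3 -c "
from h import *
import pickle
c=pickle.load(open('w6.pkl','rb'))
for p in((316,219),(470,219),(313,58),(482,58)): print(onz(c,p,.028).round(4))"
```

```text
[0.5197 0.3427 0.028 ]
[0.5998 0.3427 0.028 ]
[0.5215 0.4193 0.028 ]
[0.6024 0.4194 0.028 ]
```

>>> {"fn": "carry_out", "kwargs": {"targets": "0 0 0.5 0 0 0 -0.4; 0 0 0.4 0 0 0 -0.4; 0 0 0.3 0 0 0 -0.4; 0 0 0.2 0 0 0 -0.4; 0 0 0.1 0 0 0 -0.4; 0 0 0 0 0 0 -0.4; 0 0 0 0 0 0 -0.4; 0 0 0 0 0 0 -0.4"}}

```text
time: 15.12
ee_pos: [0.5606, 0.3045, 0.257]
tcp_rot: [179.9, -0.0, 90.0]
wrist_force: [0.7, -0.1, -2.1]
opening: 0.0554
grasp_force: 37.9
```

Base is about 10 mm above the floor.

>>> {"fn": "carry_out", "kwargs": {"targets": "0 0 0.1 0 0 0 -0.4; 0 0 0.1 0 0 0 -0.4; 0 0 0.06 0 0 0 -0.4; 0 0 0.03 0 0 0 -0.4; 0 0 0 0 0 0 -0.4; 0 0 0 0 0 0 -0.4; 0 0 0 0 0 0 -0.4; 0 0 0 0 0 0 -0.4"}}

```text
time: 15.78
ee_pos: [0.56, 0.3046, 0.2464]
tcp_rot: [179.9, -0.1, 90.0]
wrist_force: [-6.6, -0.2, 13.3]
opening: 0.0554
grasp_force: 36.8
```

>>> {"fn": "carry_out", "kwargs": {"targets": "0 0 0 0 0 0 0.4; 0 0 0 0 0 0 0.7; 0 0 0 0 0 0 1; 0 0 0 0 0 0 1; 0 0 -0.4 0 0 0 1; 0 0 -0.9 0 0 0 1; 0 0 -0.9 0 0 0 1; 0 0 -0.9 0 0 0 1"}}

```text
time: 16.45
ee_pos: [0.5602, 0.3042, 0.3692]
tcp_rot: [-179.9, 0.0, 90.0]
wrist_force: [0.7, 1.0, -0.4]
opening: 0.0856
grasp_force: 0.0
```

>>> {"fn": "carry_out", "kwargs": {"targets": "-0.3 -0.3 -0.2 0 0 0 1; -0.5 -0.6 0 0 0 0 1; -0.6 -0.7 0 0 0 0 1; -0.6 -0.7 0 0 0 0 1; -0.5 -0.7 0 0 0 0 1; -0.36 -0.42 0 0 0 0 1; -0.2 0 0 0 0 0 1; 0 0 0 0 0 0 1"}}

```text
time: 17.12
ee_pos: [0.4231, 0.1809, 0.3769]
tcp_rot: [179.9, -0.0, 90.0]
wrist_force: [-0.5, -0.3, 0.3]
opening: 0.0853
grasp_force: 0.0
```

```bash
python3 look.py w7
```

```text
[0.42311893 0.180925   0.37691483] 17.1167 0.08533174338026074
```

View pics/w7.png

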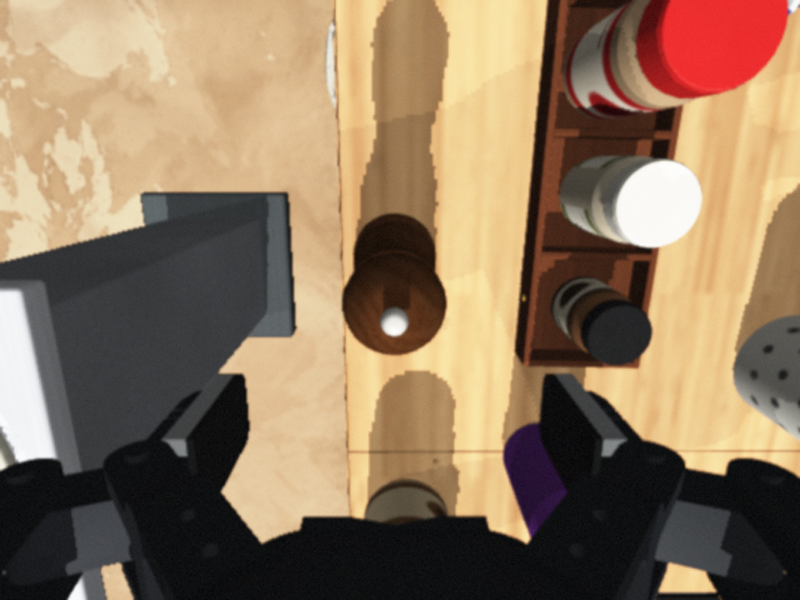

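All three jars stand in the pockets. The mill knob is at (394,322) and the head centre at (395,302).

```bash
python3 -c "
from h import *
import pickle
c=pickle.load(open('w7.pkl','rb'))
print(onz(c,(394,322),.147),onz(c,(395,302),.125),tri([ray(c,(394,322)),ray('scene',(382,283))]))"
```

```text
[0.42291216 0.18208402 0.147     ] [0.42341811 0.1846055  0.125     ] (array([0.42355322, 0.18249695, 0.14622083]), np.float64(0.0009040588642384257))
```

>>> {"fn": "carry_out", "kwargs": {"targets": "0.03 0 0.5 0 0 0 1; 0 0 0.8 0 0 0 1; 0 0 0.7 0 0 0 1; 0 0 0.5 0 0 0 1; 0 0 0.3 0 0 0 1; 0 0 0.15 0 0 0 1; 0 0 0 0 0 0 1; 0 0 0 0 0 0 1"}}

```text
time: 17.83
ee_pos: [0.4241, 0.1836, 0.259]
tcp_rot: [180.0, -0.0, 90.0]
wrist_force: [0.2, -0.5, 0.6]
opening: 0.0857
grasp_force: 0.0
```

>>> {"fn": "carry_out", "kwargs": {"targets": "0 0 0.05 0 0 0 0.7; 0 0 0 0 0 0 0.3; 0 0 0 0 0 0 -0.2; 0 0 0 0 0 0 -0.4; 0 0 0 0 0 0 -0.4; 0 0 0 0 0 0 -0.4; 0 0 0 0 0 0 -0.4; 0 0 0 0 0 0 -0.4", "newtons": 35}}

```text
time: 18.5
ee_pos: [0.4238, 0.1833, 0.2573]
tcp_rot: [179.9, -0.0, 90.0]
wrist_force: [-0.2, -0.0, 5.9]
opening: 0.0474
grasp_force: 36.7
```

>>> {"fn": "carry_out", "kwargs": {"targets": "0 0 -0.15 0 0 0 -0.4; 0 0 -0.3 0 0 0 -0.4; 0 0 -0.4 0 0 0 -0.4; 0 0 -0.4 0 0 0 -0.4; 0 0 -0.3 0 0 0 -0.4; 0 0 0 0 0 0 -0.4; 0 0 0 0 0 0 -0.4; 0 0 0 0 0 0 -0.4"}}

```text
time: 19.17
ee_pos: [0.4235, 0.1832, 0.3176]
tcp_rot: [-180.0, 0.0, 90.0]
wrist_force: [0.2, -0.1, -3.3]
opening: 0.0472
grasp_force: 36.5
```

Run:
```python
from workcell import camera
import cv2
a=camera("scene")[150:330,120:400,::-1];b=camera("side")[60:240,200:400,::-1]
cv2.imwrite("pics/s8.png",cv2.hconcat([cv2.resize(a,(466,300),interpolation=3),cv2.resize(b,(333,300),interpolation=3)]))
```

```text
(no output)
```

View pics/s8.png

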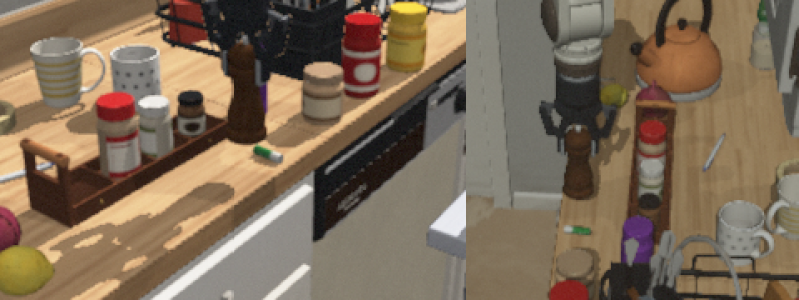

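The mill hangs upright, and the three jars stand in their pockets.

>>> {"fn": "carry_out", "kwargs": {"targets": "0.4 0 0 0 0 0 -0.4; 0.7 0 0 0 0 0 -0.4; 0.8 0 0 0 0 0 -0.4; 0.8 0 0 0 0 0 -0.4; 0.8 0 0 0 0 0 -0.4; 0.7 0.2 0 0 0 0 -0.4; 0.5 0.5 0 0 0 0 -0.4; 0.25 0.6 0 0 0 0 -0.4"}}

```text
time: 19.93
ee_pos: [0.475, 0.3838, 0.3172]
tcp_rot: [-179.9, 0.0, 90.2]
wrist_force: [0.7, 0.7, -1.4]
opening: 0.0474
grasp_force: 36.7
```

>>> {"fn": "carry_out", "kwargs": {"targets": "0 0.6 0 0 0 0 -0.4; 0 0.6 0 0 0 0 -0.4; 0 0.5 0 0 0 0 -0.4; 0 0.3 0 0 0 0 -0.4; 0 0.12 0 0 0 0 -0.4; 0 0 0 0 0 0 -0.4; 0 0 0 0 0 0 -0.4; 0 0 0 0 0 0 -0.4"}}

```text
time: 20.6
ee_pos: [0.5597, 0.3813, 0.3182]
tcp_rot: [-180.0, 0.0, 90.0]
wrist_force: [-0.6, -0.1, -3.3]
opening: 0.0474
grasp_force: 36.8
```

```bash
python3 look.py w9
```

```text
[0.55965035 0.38129993 0.31819593] 20.6 0.04741556918910046
```

View pics/w9.png

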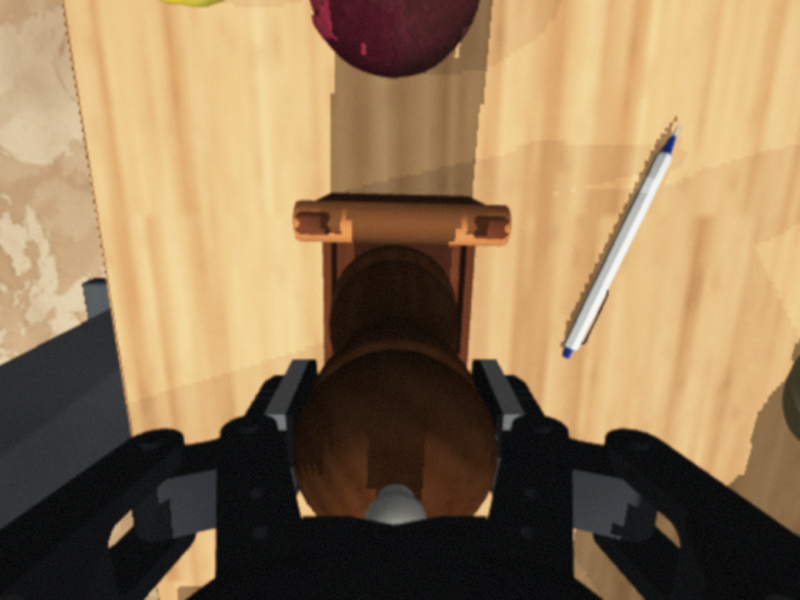

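The mill is over the end pocket, about 2 mm toward −x (base at column 395 against a pocket centre near 401).

>>> {"fn": "carry_out", "kwargs": {"targets": "0 0.04 0.25 0 0 0 -0.4; 0 0 0.35 0 0 0 -0.4; 0 0 0.3 0 0 0 -0.4; 0 0 0.2 0 0 0 -0.4; 0 0 0.1 0 0 0 -0.4; 0 0 0 0 0 0 -0.4; 0 0 0 0 0 0 -0.4; 0 0 0 0 0 0 -0.4"}}

```text
time: 21.32
ee_pos: [0.5621, 0.3813, 0.2711]
tcp_rot: [179.9, -0.0, 90.0]
wrist_force: [1.0, 0.6, -2.0]
opening: 0.0475
grasp_force: 36.8
```

>>> {"fn": "carry_out", "kwargs": {"targets": "0 0 0.06 0 0 0 -0.4; 0 0 0.05 0 0 0 -0.4; 0 0 0.04 0 0 0 -0.4; 0 0 0 0 0 0 -0.4; 0 0 0 0 0 0 -0.4; 0 0 0 0 0 0 -0.4; 0 0 0 0 0 0 -0.4; 0 0 0 0 0 0 -0.4"}}

```text
time: 21.98
ee_pos: [0.562, 0.3812, 0.2644]
tcp_rot: [180.0, -0.0, 90.0]
wrist_force: [-0.0, -0.7, -1.2]
opening: 0.0476
grasp_force: 36.8
```

>>> {"fn": "carry_out", "kwargs": {"targets": "0 0 0.04 0 0 0 -0.4; 0 0 0.03 0 0 0 -0.4; 0 0 0 0 0 0 -0.4; 0 0 0 0 0 0 -0.4; 0 0 0 0 0 0 -0.4; 0 0 0 0 0 0 -0.4; 0 0 0 0 0 0 -0.4; 0 0 0 0 0 0 -0.4"}}

```text
time: 22.65
ee_pos: [0.5619, 0.3812, 0.2634]
tcp_rot: [179.9, -0.1, 90.0]
wrist_force: [-3.8, -1.4, 8.6]
opening: 0.0477
grasp_force: 37.8
```

>>> {"fn": "carry_out", "kwargs": {"targets": "0 0 0 0 0 0 0.3; 0 0 0 0 0 0 0.6; 0 0 0 0 0 0 1; 0 0 0 0 0 0 1; 0 0 0 0 0 0 1; 0 0 -0.3 0 0 0 1; 0 0 -0.6 0 0 0 1; 0 0 -0.8 0 0 0 1"}}

```text
time: 23.32
ee_pos: [0.5616, 0.381, 0.3285]
tcp_rot: [-179.8, 0.1, 90.0]
wrist_force: [0.3, 0.6, 0.6]
opening: 0.0857
grasp_force: 0.0
```

>>> {"fn": "carry_out", "kwargs": {"targets": "0 0 -0.8 0 0 0 1; 0 0 -0.6 0 0 0 1; -0.2 -0.5 -0.3 0 0 0 1; -0.5 -0.6 0 0 0 0 1; -0.6 -0.6 0 0 0 0 1; -0.6 -0.6 0 0 0 0 1; -0.3 -0.3 0 0 0 0 1; 0 0 0 0 0 0 1"}}

```text
time: 23.98
ee_pos: [0.4558, 0.2911, 0.3999]
tcp_rot: [179.9, -0.1, 90.0]
wrist_force: [-1.0, -0.6, 0.7]
opening: 0.0856
grasp_force: 0.0
```

Run:
```python
from workcell import camera, get_calibration
import cv2
from h import proj
c=get_calibration("scene");print(c["cx"])
for n,P in [("wlow",(.435,-.032,.085)),("wtall",(.434,-.155,.135)),("wmid",(.422,-.293,.115)),("mill",(.561,.381,.156))]: print(n,proj(c,P))
cv2.imwrite("pics/s10.png",cv2.resize(camera("scene")[:,:,::-1],(800,600),interpolation=3))
```

```text
280.9661774227277
wlow [448.1 273.9]
wtall [483.1 230.3]
wmid [520.9 222.4]
mill [228.7 299.1]
```

View pics/s10.png

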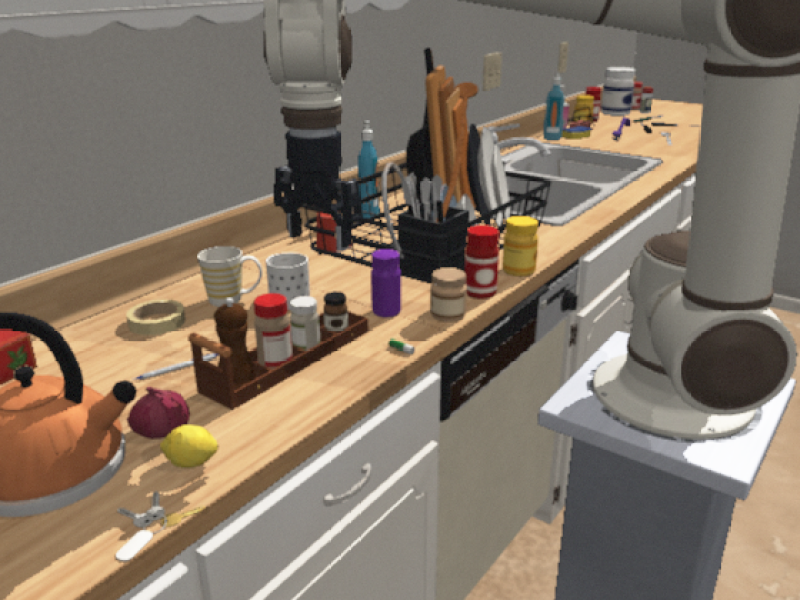

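All four stand upright in order in the pockets (mill top at (231,303)), the wide jars are unmoved, and the gripper is clear.

```bash
python3 -c "
from workcell import bot
print(bot.job_done())"
```

```text
the job is handed in; nothing more can be done
None
```

The job is handed in after about 24 s of robot time: the mill and the tall, medium and small jars stand upright in their caddy pockets in order from the tall end, and the wide jars look unmoved in the last picture; no verdict came back.

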